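Push the filter tube home in the push-fit socket

ROBOT

A 6-joint arm with a two-finger parallel gripper is mounted at the origin on a cart in front of the work surface, level with it; the furniture and walls round the work are solid. World frame = base frame: x ahead of the robot, y to its left, z up, the work surface at z = 0. Lengths are in m, angles in rad, forces in N, time in s.
With the tool pointing down it reaches from about 0.3 to 0.875 m from the base axis. Payload 6.4 kg.
Tool frame: the origin (TCP) lies midway between the tips of the shut fingers; the grasp point (between the pads) lies 19 mm behind it; z points along the fingers, y is the line along which they close (so a half turn about z gives the same grasp; the last joint's range is limited). The gripper opens to 85 mm and grips with 20 to 120 N. Pads are 22 mm wide; open, the fingers measure 114 mm over their backs; the gripper's body (76 mm by 85 mm) begins 54 mm behind the grasp point. The pads swing forward as they close: fully open they stand 13 mm farther back than shut.
Start: joints at [1.08, 0.181, 1.607, -0, 1.354, -0.206], TCP at [0.162, 0.552, 0.231] pointing down, gripper open.
Joint ranges: [-2.99, 2.99], [-0.89, 2.07], [0.3, 2.58], [-1.14, 4.28], [0, 2.63], [-3.12, 3.12]. Speed limits (rad/s): [2.57, 2.57, 3.01, 3.14, 3.14, 3.14].

INTERFACE

Orientations are given as a unit quaternion [w, x, y, z].
In Python, from bench import ctrl gives the robot as it stands. The module is installed in compiled form; this text tells all that it offers.
- The arm moves only by the tool move_arm, never from a script. Its argument "plan" is one flat list of numbers, 6 for each row, row after row: the shift along the world's x, y, z in units of 50 mm (1.0 is 50 mm), then the turn, a rotation vector about the world's x, y, z in rad. A call has 1 to 10 rows; each row is the pose to reach, as a shift and turn from the pose commanded when the call began; what a row does not reach only later rows make up. A row lasts 1/8 s, in which the tool goes at most 62.5 mm and 10.7 degrees, less where a joint would pass 70% of its speed; a pose out of reach is approached as far as the arm can. A call with a gripper value outside its range is refused whole. "grip" is the finger opening in mm, from 0 to 85.4, set as the call begins (left out, the last holds). The fingers move at their own pace and stop on an object; the grip force is fixed at half the most. Time passes only in rows, so rows that repeat a pose let the fingers close. It gives the time, the measured TCP pose, the force, the opening and the grip force at its end, in the units of the state.
- ctrl.get_obs(): the state, without advancing time (a new reading comes with each control period).
- ctrl.camera(name): name is "side" or "top" or "wrist"; returns a dict with "pixels" (400x640x3 uint8, red, green, blue), "fx", "fy", "cx", "cy" (pixels), "origin" and "attitude" of the camera in the world. Camera axes: x right, y down, z forward; pixel columns grow to the right and rows downward; lengths in m; the calibration is good to about 2 mm. A picture is of the moment at which its call begins. There is no depth.
- ctrl.hand_in(): hands the job in; it is judged then, once.
The state is a dict: "time_s": time; "q": joint angles; "dq": joint speeds; "joint_efforts": joint torques, N m; "eef_pos": TCP position; "eef_rot": TCP orientation; "wrist_force": force on the tool from outside, world axes, zero at the start; "torque": the same for the moment, N m; "opening": opening from 0.0 (shut) to 1.0 (fully open); "grasp_force": force on a finger pad.
Only numpy, scipy, OpenCV 4.12 (cv2) and the standard library are available. Lean on these libraries where they do the work, as an engineer would, in place of code of your own. Each camera call takes 0.05 s, during which the arm holds its last target. There are 200 camera calls.

TASK

Take the filter tube out of the wooden block and push it straight down into the push-fit socket with the blue ring, past the stiff seal, until you feel it bottom firmly on the rubber-cushioned stop inside; then let go and leave it seated. Press firmly but do not ram it: the cushion should give by a few millimetres and no more. Leave the tin, the tape roll and the offcut where they are.

Things in the scene. Friction and masses are not known exactly. Their poses are not given: they have to be found in the camera images.
- tube: Loose filter tube, 107 mm long, about 100 g, upright, round. From its tip: steel spigot 16 mm diameter to 56 mm (lowest 5 mm taper to 11 mm diameter), brass flange 32 mm diameter to 61 mm, black grip 22 mm diameter to 107 mm, orange spot on top. Origin at the centre of the tip, z up the tube. Stands in the block's middle hole, flange on its top. Grasp the black grip from above, fingertips above the flange.
- rack: Fixed wooden block, 60 x 116 x 58 mm high (x, y, z), with three 19 mm holes in a row along its y, 36 mm apart; the tube stands in the middle one, the others are empty. Origin at the centre of its underside. It may stand on either side of the socket.
- socket: Fixed push-fit socket: aluminium base 96 x 64 x 22 mm (x, y, z), grey 42 mm square body to 75 mm height, blue ring 29 mm outside to 80 mm. Vertical bore, 18 mm diameter, in the middle. Origin at the centre of its underside, below the bore. The tube's flange never reaches the ring; the seal's friction holds the tube once let go.
- socket_mouth (a point): Centre of the bore's mouth at the top of the blue ring, 80 mm above the counter; z up. By depth of the tube's tip below it: a sprung seal is met at about 18 mm and passed by 26 mm, where the push peaks at 8 to 14 N; then 4 to 10 N of steady friction; a hidden stop lies 31 to 43 mm down, different each time and only to be felt.
- cushion (a joint): Compression (m) of the rubber cushion on the hidden stop: 0 untouched, 0.006 at most; about 4 N per mm, on top of the seal's friction. Well seated is 0.0015 to 0.004 while pressing for half a second; more than 0.005 is ramming. It recovers partly when the tube is let go.
- washer_tin: Bystander: a tin with a blue and yellow label, 57 mm diameter, 72 mm tall. Origin at the centre of its underside.
- tape_black: Bystander: a roll of black tape lying flat, 68 mm diameter, 19 mm high. Origin at the centre of its underside.
- block_c: Bystander: a wood offcut, 40 x 65 x 22 mm. Origin at the centre of its underside.
Not all that is in view belongs to the job. What is meant by the tube is not pink or turquoise, and is the larger of those in its own colour.

How it is judged:
On the way, in this order (a step that is already met when the one before it is completed fails the run):
1. the tube is lifted clear of the wooden block (height (world z) of tube above 0.065 m), for 0.1 s.
2. the tube is in the socket, past the seal, and pressed onto the stop: the cushion gives by more than 1.2 mm (horizontal distance between tube and socket_mouth below 0.003 m and angle between tube's own z axis and vertical below 0.12 rad and value of joint cushion above 0.0012 m), for 0.2 s.
At the end, for the whole second after the job is handed in: The tube stands upright (within 0.12 rad) in the socket, centred within 3 mm, its tip more than 29 mm down and still resting on the stop with the cushion compressed by more than 0.4 mm, at rest and let go (horizontal distance between tube and socket_mouth below 0.003 m and angle between tube's own z axis and vertical below 0.12 rad and value of joint cushion above 0.0004 m and z of tube in the frame of socket_mouth below -0.029 m and linear speed of tube below 0.01 m/s and contact force between the fingers and tube below 0.1 N); the robot touches nothing.
It fails at once if the tube is rammed: the cushion is compressed by more than 5 mm (20 N) (value of joint cushion above 0.005 m).
It fails at once if the tube is jammed or rammed: its contact forces on the socket add up to more than 60 N (contact force between tube and socket above 60 N).
It fails at once if the tin, the tape roll or the offcut is moved by more than 30 mm, or the tin is tipped (distance of any of washer_tin, tape_black, block_c from where it was at the start of the episode above 0.03 m or angle between washer_tin's own z axis and vertical above 0.5 rad).
It also fails if it takes over 58 s, if anything falls off the work surface, if the arm or the gripper's body presses on something with over 40 N, if the wrist force passes 120 N, or if a joint passes its speed limit or range.

## Working session

There is one attempt and no reset: what is moved stays moved. The work goes in short steps, Python scripts to look and compute and a tool call to move; the robot and the scene stay as the last step left them, time stands still between calls to the robot, and variables do not carry over. Pictures are saved under pics/ and viewed, at most 10 in all, crops included, and the job is handed in when it is done.

Besides the shell and the picture viewer there is one more tool, called after "Request:" in YAML: its name, and indented under it one key for each argument. move_arm: Moves the arm, as the interface text tells. Its arguments: {"type":"object","properties":{"plan":{"type":"array"},"grip":{"type":"number"}},"required":["plan"]}

```bash
mkdir -p pics
cat > h.py <<'E'
import numpy as np, cv2
from bench import ctrl
from scipy.spatial.transform import Rotation as R
def cam(n,save=None):
    c=ctrl.camera(n)
    if save: cv2.imwrite('pics/'+save,c['pixels'][:,:,::-1])
    return c
def rot(c):
    a=np.array(c['attitude'],float)
    return a if a.shape==(3,3) else R.from_quat(np.r_[a[1:],a[0]]).as_matrix()
def onz(c,u,v,z):
    d=rot(c)@np.array([(u-c['cx'])/c['fx'],(v-c['cy'])/c['fy'],1]); o=np.array(c['origin'])
    return o+d*(z-o[2])/d[2]
def proj(c,p):
    q=rot(c).T@(np.array(p)-c['origin']); return [c['fx']*q[0]/q[2]+c['cx'],c['fy']*q[1]/q[2]+c['cy']]
E
python3 - <<'E'
from h import *
for n in('top','side'):
    c=cam(n,n+'1.png'); print(n,c['fx'],c['cx'],c['cy'],c['origin'],c['attitude'])
o=ctrl.get_obs(); print(o)
E
```

```text
top 407.0946877695528 317.1170702542579 200.91220592244522 [0.33398135 0.23286835 0.92731207] [ 0.07839814 -0.68872719  0.71602966 -0.08252336]
side 451.7267324757273 314.5535890177048 198.6451373118288 [ 0.43202803 -0.51236582  0.50357464] [-0.50655362  0.85995337 -0.04767239  0.04013693]
{'time_s': 0.1, 'q': array([ 1.07965131e+00,  1.81467349e-01,  1.60793802e+00, -1.05595426e-05,
        1.35378538e+00, -2.06318855e-01]), 'dq': array([-6.88729031e-05,  4.89153874e-04, -1.94771548e-03,  1.52521735e-05,
        1.41960224e-03,  1.46514393e-03]), 'joint_efforts': array([ 1.44899286e-04, -4.45872831e+01, -3.52241635e+01, -2.33307792e-04,
        4.06094347e-03, -1.76084427e-05]), 'eef_pos': array([0.16132189, 0.55137726, 0.2304594 ]), 'eef_rot': array([-2.68194065e-04,  1.41931001e-01,  9.89876231e-01, -7.52709537e-04]), 'wrist_force': array([ 0.42747156, -0.3973294 , -0.9717203 ]), 'torque': array([-0.00898952,  0.05148415,  0.0595342 ]), 'grasp_force': 0.0, 'opening': 0.9986850189313018}
```

View pics/top1.png

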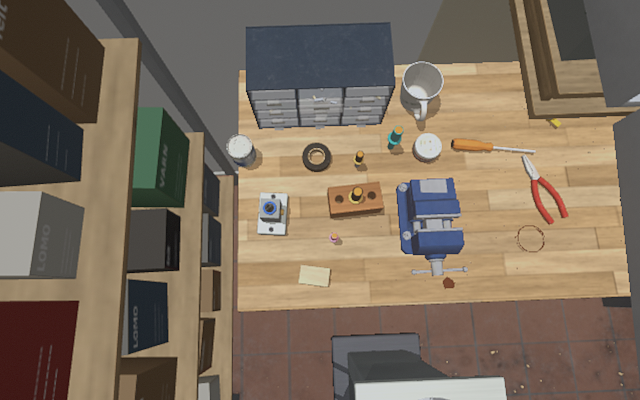

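View pics/side1.png

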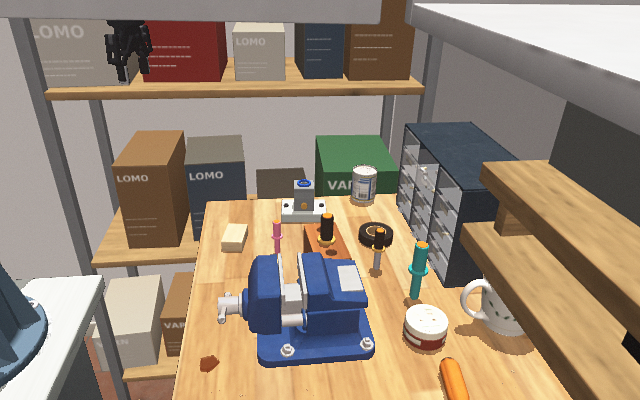

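Run:
```python
from h import *
t=cam('top');s=cam('side');cam('wrist','w1.png')
print('tcp proj',proj(t,[.161,.551,.23]),proj(s,[.161,.551,.23]))
for n,u,v,z in[('tube',358,191,.109),('socket',270,208,.08),('rackL',329,201,.058),('rackR',382,197,.058),('tin',240,146,.072),('tape',317,156,.019),('offcut',314,276,.022),('small',360,156,.08),('pink',335,236,.08),('vise',430,185,.12),('cabfront',320,120,.0),('shelf',235,175,0)]: print(n,onz(t,u,v,z).round(3))
a=cv2.resize(t['pixels'][120:300,225:475],None,fx=3.2,fy=3.2,interpolation=cv2.INTER_CUBIC); cv2.imwrite('pics/top1c.png',a[:,:,::-1])
```

```text
tcp proj [np.float64(117.62314902371531), np.float64(416.9962232892119)] [np.float64(135.6828194885483), np.float64(82.83734081715829)]
tube [0.542 0.139 0.109]
socket [0.519 0.325 0.08 ]
rackL [0.534 0.198 0.058]
rackR [0.539 0.081 0.058]
tin [0.664 0.391 0.072]
tape [0.653 0.219 0.019]
offcut [0.376 0.237 0.022]
small [0.628 0.126 0.08 ]
pink [0.454 0.19  0.08 ]
vise [ 0.546 -0.009  0.12 ]
cabfront [0.752 0.208 0.   ]
shelf [0.62  0.415 0.   ]
```

View pics/top1c.png

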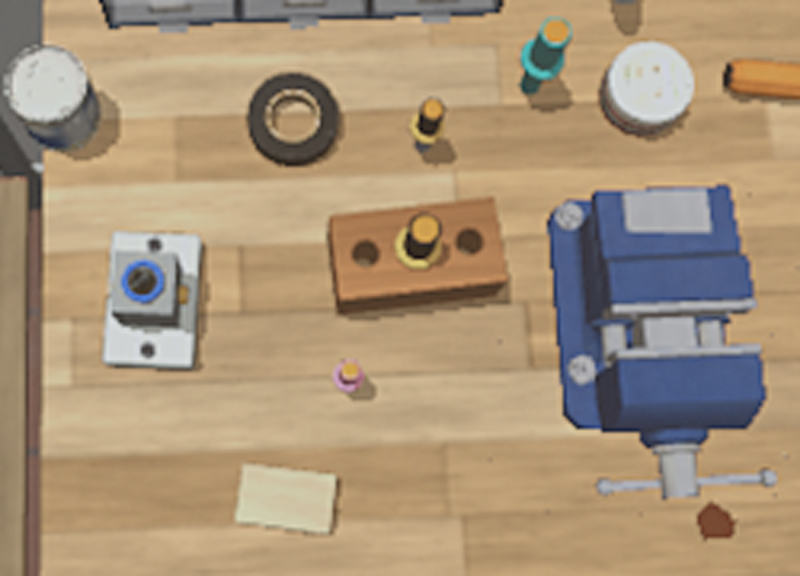

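View pics/w1.png

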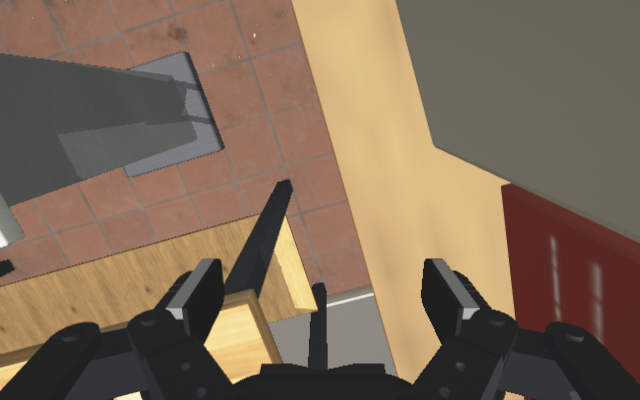

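Run:
```python
from h import *
t=cam('top');s=cam('side');w=cam('wrist')
def ray(c,u,v):
    d=rot(c)@np.array([(u-c['cx'])/c['fx'],(v-c['cy'])/c['fy'],1]); return np.array(c['origin']),d/np.linalg.norm(d)
def tri(*rs):
    A=sum(np.eye(3)-np.outer(d,d) for o,d in rs); b=sum((np.eye(3)-np.outer(d,d))@o for o,d in rs)
    p=np.linalg.solve(A,b); return p.round(3),[np.linalg.norm(np.cross(p-o,d)).round(3) for o,d in rs]
print('shelf corner',tri(ray(s,424,80),ray(t,140,38)))
print('lower shelf corner',tri(ray(s,305,195),ray(t,203,133)))
print('tubetop',tri(ray(s,328,215),ray(t,225+425/3.2,120+223/3.2)))
print('ring',tri(ray(s,303.5,182.5),ray(t,225+143/3.2,120+281/3.2)))
print('tube',onz(t,225+425/3.2,120+223/3.2,.109),'ring',onz(t,225+143/3.2,120+281/3.2,.08))
for h in((365,252),(469,240)): print(onz(t,225+h[0]/3.2,120+h[1]/3.2,.058))
for h in((154,244),(148,349)): print('screw',onz(t,225+h[0]/3.2,120+h[1]/3.2,.022))
print('wrist',w['fx'],w['origin'],rot(w)); 
for z in(-.3,0,.1): print(onz(w,295,0,z),onz(w,390,398,z))
```

```text
shelf corner (array([0.839, 0.558, 0.226]), [np.float64(0.003), np.float64(0.003)])
lower shelf corner (array([0.623, 0.467, 0.015]), [np.float64(0.093), np.float64(0.093)])
tubetop (array([0.544, 0.139, 0.108]), [np.float64(0.0), np.float64(0.0)])
ring (array([0.521, 0.326, 0.076]), [np.float64(0.001), np.float64(0.001)])
tube [0.54443891 0.13890604 0.109     ] ring [0.51936061 0.32544872 0.08      ]
[0.53862624 0.17544952 0.058     ]
[0.54432969 0.10356149 0.058     ]
screw [0.55881343 0.32358229 0.022     ]
screw [0.4830844  0.32889851 0.022     ]
wrist 339.8999718182333 [0.08901689 0.57278403 0.37325606] [[ 2.81167280e-01  9.16893850e-01  2.83285420e-01]
 [ 9.59658630e-01 -2.68798713e-01 -8.24776636e-02]
 [ 5.23493998e-04  2.95047319e-01 -9.55482499e-01]]
[-0.07551031  0.57146254 -0.3       ] [ 0.84315319  0.53084852 -0.3       ]
[-0.0021977   0.57205139  0.        ] [ 5.07113306e-01  5.49534806e-01 -5.55111512e-17]
[0.02223984 0.57224767 0.1       ] [0.39510001 0.55576357 0.1       ]
```

Request:
move_arm:
  plan: [0,-1,0.3,0,0,0,0.6,-2,0.4,0,0,0,1.5,-2.9,0.4,0,0,0,2.4,-3.8,0.2,0,0,0,3.3,-4.7,0,0,0,0,4.2,-5.6,0,0,0,0,5.1,-6.5,0,0,0,0,6.1,-7.4,-0.3,0,0,0,7.0,-8.24,-0.6,0,0,0,7.64,-8.24,-0.8,0,0,0]
  grip: 60

```text
time_s: 1.65
eef_pos: [0.5453, 0.137, 0.1911]
eef_rot: [0.0, 0.144, 0.99, -0.0]
wrist_force: [-0.6, 0.8, 0.4]
opening: 0.699
grasp_force: 0.0
```

Run:
```python
from h import *
w=cam('wrist','w2.png'); o=ctrl.get_obs()
print(o['time_s'],o['eef_pos'],o['eef_rot'],o['wrist_force'],o['opening'])
print(proj(w,[.543,.139,.109]),proj(w,[.519,.3255,.08]),w['origin'])
```

```text
1.7 [0.54857541 0.13615314 0.18857607] [ 4.48060331e-04  1.44132639e-01  9.89558196e-01 -3.96635402e-04] [ 1.13532335 -3.32859065  0.31444014] 0.6992820131749143
[np.float64(324.10039224504413), np.float64(203.5719332615607)] [np.float64(566.5627960615798), np.float64(88.89329989626484)] [0.47276109 0.15834852 0.33318602]
```

View pics/w2.png

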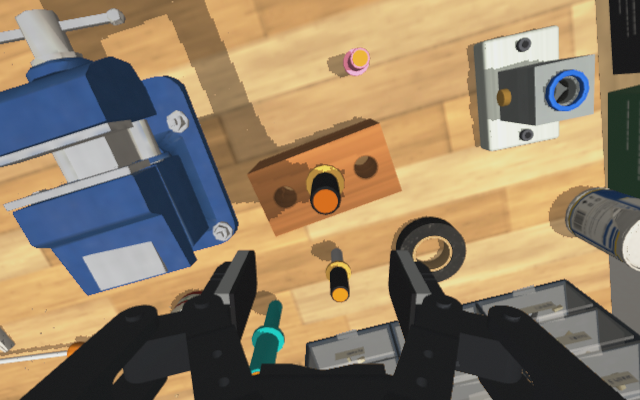

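Request:
move_arm:
  plan: [-0.04,-0.02,-0.4,0,0,0,-0.04,-0.02,-1.0,0,0,0,-0.04,-0.02,-1.6,0,0,0,-0.04,-0.02,-2.1,0,0,0,-0.04,-0.02,-2.42,0,0,0,-0.04,-0.02,-2.42,0,0,0,-0.04,-0.02,-2.42,0,0,0]

```text
time_s: 2.58
eef_pos: [0.5423, 0.139, 0.0713]
eef_rot: [0.001, 0.142, 0.99, 0.0]
wrist_force: [-0.3, -0.5, 0.7]
opening: 0.7
grasp_force: 0.0
```

Request:
move_arm:
  plan: [0,0,0,0,0,0,0,0,0,0,0,0,0,0,0,0,0,0,0,0,0,0,0,0,0,0,0,0,0,0,0,0,0,0,0,0]
  grip: 0

```text
time_s: 3.32
eef_pos: [0.5422, 0.1389, 0.0712]
eef_rot: [0.001, 0.142, 0.99, 0.0]
wrist_force: [-0.9, 0.5, 6.4]
opening: 0.243
grasp_force: 58.4
```

Request:
move_arm:
  plan: [0,0,0.3,0,0,0,0,0,0.9,0,0,0,0,0,1.6,0,0,0,0,0,2.1,0,0,0,0,0,2.2,0,0,0,-0.1,0.8,2.2,0,0,0,-0.2,1.8,2.2,0,0,0,-0.3,2.8,2.2,0,0,0,-0.44,3.5,2.2,0,0,0,-0.44,3.74,2.2,0,0,0]

```text
time_s: 4.58
eef_pos: [0.5179, 0.3274, 0.1789]
eef_rot: [-0.001, 0.141, 0.99, -0.001]
wrist_force: [1.3, 0.3, -1.3]
opening: 0.236
grasp_force: 59.6
```

Request:
move_arm:
  plan: [0,0,0,0,0,0,0,0,0,0,0,0,0,0,0,0,0,0,0,0,0,0,0,0]

```text
time_s: 5.08
eef_pos: [0.5199, 0.325, 0.1804]
eef_rot: [0.0, 0.143, 0.99, -0.0]
wrist_force: [-0.3, -0.7, -2.1]
opening: 0.243
grasp_force: 59.6
```

Run:
```python
from h import *
c={n:cam(n) for n in('top','side','wrist')}; o=ctrl.get_obs(); p=o['eef_pos']
print(p,o['eef_rot'],o['wrist_force'],o['opening'])
ims=[]
for n,(u0,v0,W,H) in dict(side=(255,110,100,110),wrist=(230,60,180,200)).items():
    a=cv2.resize(c[n]['pixels'][v0:v0+H,u0:u0+W],(int(W*550/H),550),interpolation=cv2.INTER_CUBIC); ims.append(a)
    print(n,'tip',proj(c[n],[p[0],p[1],p[2]-.069]),'top',proj(c[n],[p[0],p[1],p[2]+.038]),'mouth',proj(c[n],[.520,.326,.08]),'scale',550/H)
a=np.hstack(ims)[:,:800]; cv2.imwrite('pics/c3.png',a[:,:,::-1]); print(a.shape)
```

```text
[0.51969999 0.32552674 0.18039702] [5.05733265e-05 1.42182672e-01 9.89840434e-01 2.24722505e-05] [-0.45163445  0.4228858   0.07691336] 0.24100490338138736
side tip [np.float64(302.8976114499487), np.float64(167.1898331681724)] top [np.float64(303.3537093922569), np.float64(116.99096578802616)] mouth [np.float64(302.8937284901275), np.float64(180.76612409676312)] scale 5.0
wrist tip [np.float64(322.5256552168398), np.float64(213.51670506240893)] top [np.float64(323.03433368390915), np.float64(314.0026234756071)] mouth [np.float64(323.1746940051415), np.float64(199.5771361427745)] scale 2.75
(550, 800, 3)
```

View pics/c3.png

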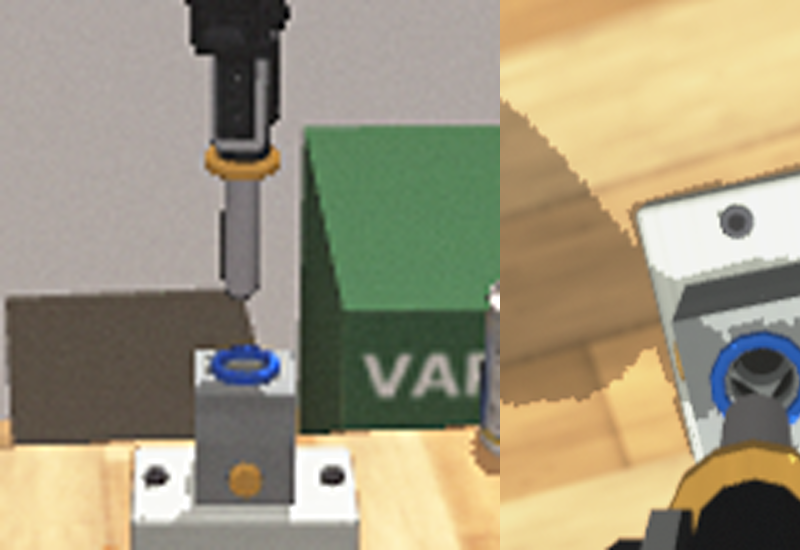

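Request:
move_arm:
  plan: [0.02,0.01,0,0,0,0,0.02,0.01,-0.3,0,0,0,0.02,0.01,-0.56,0,0,0,0.02,0.01,-0.66,0,0,0,0.02,0.01,-0.72,0,0,0,0.02,0.01,-0.78,0,0,0,0.02,0.01,-0.84,0,0,0,0.02,0.01,-0.88,0,0,0,0.02,0.01,-0.88,0,0,0,0.02,0.01,-0.88,0,0,0]

```text
time_s: 6.48
eef_pos: [0.5206, 0.3264, 0.1364]
eef_rot: [0.0, 0.142, 0.99, 0.0]
wrist_force: [-0.3, -0.4, -0.9]
opening: 0.241
grasp_force: 59.6
```

Request:
move_arm:
  plan: [0,0,-0.04,0,0,0,0,0,-0.08,0,0,0,0,0,-0.12,0,0,0,0,0,-0.16,0,0,0,0,0,-0.2,0,0,0,0,0,-0.24,0,0,0,0,0,-0.28,0,0,0,0,0,-0.3,0,0,0,0,0,-0.3,0,0,0]

```text
time_s: 7.6
eef_pos: [0.522, 0.3269, 0.1231]
eef_rot: [0.002, 0.142, 0.99, 0.001]
wrist_force: [0.7, 0.0, 6.3]
opening: 0.242
grasp_force: 60.3
```

Request:
move_arm:
  plan: [0,0,-0.02,0,0,0,0,0,-0.04,0,0,0,0,0,-0.06,0,0,0,0,0,-0.06,0,0,0]

```text
time_s: 8.1
eef_pos: [0.5219, 0.3269, 0.12]
eef_rot: [0.002, 0.142, 0.99, 0.001]
wrist_force: [0.2, 1.0, 6.7]
opening: 0.24
grasp_force: 60.4
```

Request:
move_arm:
  plan: [0,0,-0.02,0,0,0,0,0,-0.02,0,0,0,0,0,-0.02,0,0,0]

```text
time_s: 8.48
eef_pos: [0.5219, 0.3269, 0.119]
eef_rot: [0.001, 0.142, 0.99, 0.001]
wrist_force: [0.6, 0.5, 6.1]
opening: 0.241
grasp_force: 60.3
```

Request:
move_arm:
  plan: [0,0,-0.02,0,0,0,0,0,-0.02,0,0,0,0,0,-0.02,0,0,0]

```text
time_s: 8.85
eef_pos: [0.5219, 0.3269, 0.1181]
eef_rot: [0.002, 0.142, 0.99, 0.001]
wrist_force: [0.0, -0.1, 8.1]
opening: 0.244
grasp_force: 60.4
```

Request:
move_arm:
  plan: [0,0,-0.02,0,0,0,0,0,-0.02,0,0,0,0,0,-0.02,0,0,0]

```text
time_s: 9.22
eef_pos: [0.5219, 0.3269, 0.117]
eef_rot: [0.002, 0.142, 0.99, 0.001]
wrist_force: [-0.2, 0.4, 5.4]
opening: 0.242
grasp_force: 60.3
```

Request:
move_arm:
  plan: [0,0,-0.02,0,0,0,0,0,-0.02,0,0,0,0,0,-0.02,0,0,0]

```text
time_s: 9.6
eef_pos: [0.5219, 0.3269, 0.1161]
eef_rot: [0.002, 0.142, 0.99, 0.001]
wrist_force: [0.9, -0.6, 7.2]
opening: 0.243
grasp_force: 60.4
```

Request:
move_arm:
  plan: [0,0,-0.02,0,0,0,0,0,-0.02,0,0,0,0,0,-0.02,0,0,0]

```text
time_s: 9.98
eef_pos: [0.522, 0.3269, 0.1152]
eef_rot: [0.002, 0.142, 0.99, 0.001]
wrist_force: [-0.5, 0.2, 7.5]
opening: 0.245
grasp_force: 60.4
```

Request:
move_arm:
  plan: [0,0,-0.02,0,0,0,0,0,-0.02,0,0,0,0,0,-0.02,0,0,0]

```text
time_s: 10.35
eef_pos: [0.522, 0.3269, 0.1146]
eef_rot: [0.002, 0.142, 0.99, 0.001]
wrist_force: [-0.2, -0.2, 9.7]
opening: 0.245
grasp_force: 60.7
```

Request:
move_arm:
  plan: [0,0,-0.02,0,0,0,0,0,-0.02,0,0,0,0,0,-0.02,0,0,0]

```text
time_s: 10.72
eef_pos: [0.5221, 0.3269, 0.114]
eef_rot: [0.002, 0.142, 0.99, 0.001]
wrist_force: [-2.6, -0.9, 11.9]
opening: 0.237
grasp_force: 61.1
```

Request:
move_arm:
  plan: [0,0,-0.02,0,0,0,0,0,-0.02,0,0,0,0,0,-0.02,0,0,0]

```text
time_s: 11.1
eef_pos: [0.5223, 0.3269, 0.1135]
eef_rot: [0.002, 0.142, 0.99, 0.001]
wrist_force: [-1.7, -1.7, 15.1]
opening: 0.243
grasp_force: 61.4
```

Request:
move_arm:
  plan: [0,0,-0.02,0,0,0,0,0,-0.02,0,0,0,0,0,-0.02,0,0,0,0,0,-0.02,0,0,0,0,0,-0.02,0,0,0,0,0,-0.02,0,0,0]

```text
time_s: 11.85
eef_pos: [0.5224, 0.3269, 0.113]
eef_rot: [0.002, 0.142, 0.99, 0.001]
wrist_force: [-2.9, -1.7, 19.0]
opening: 0.238
grasp_force: 61.7
```

Run:
```python
from h import *
f=[]
for i in range(8): cam('wrist'); o=ctrl.get_obs(); f.append(np.r_[o['wrist_force'],o['eef_pos'][2]*1000])
print(np.mean(f,0),np.std(f,0))
```

```text
[ -3.37081785  -1.76949675  17.53545948 112.97256766] [0.35998112 0.36209241 0.27535876 0.01911673]
```

Request:
move_arm:
  plan: [0,0,0,0,0,0,0,0,0,0,0,0,0,0,0,0,0,0,0,0,0,0,0,0,0,0,0.3,0,0,0,0,0,1,0,0,0,0,0,1.8,0,0,0,0,0,2.2,0,0,0,0,0,2.2,0,0,0]
  grip: 60

```text
time_s: 13.38
eef_pos: [0.5215, 0.3268, 0.2213]
eef_rot: [0.002, 0.142, 0.99, 0.001]
wrist_force: [0.4, -0.2, 0.6]
opening: 0.704
grasp_force: 0.0
```

Run:
```python
from h import *
c={n:cam(n) for n in('side','wrist')}; o=ctrl.get_obs(); print(o['eef_pos'],o['wrist_force'],o['opening'])
s=c['side']; print('pred top',proj(s,[.521,.326,.080-.037+.107]))
print('wrist top',proj(c['wrist'],[.521,.326,.15]))
a=cv2.resize(s['pixels'][100:220,250:360],(504,550),interpolation=cv2.INTER_CUBIC)
b=cv2.resize(c['wrist']['pixels'][100:300,270:376],(292,550))
cv2.imwrite('pics/c4.png',np.hstack([a,b])[:,:,::-1])
```

```text
[0.51986687 0.32608694 0.21803805] [-1.13787915  0.40922037  0.28486194] 0.6990300863300365
pred top [np.float64(303.67572038977426), np.float64(149.62910753128813)]
wrist top [np.float64(321.97492186972056), np.float64(214.24655526890086)]
```

View pics/c4.png

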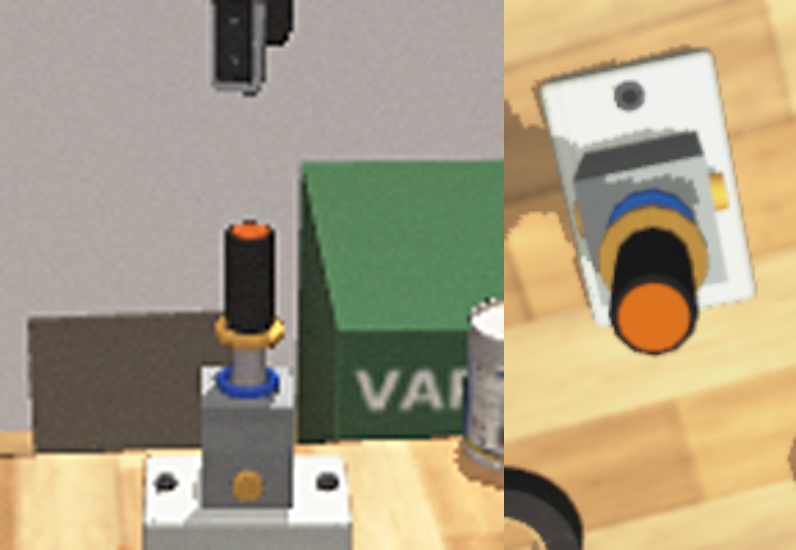

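The tube stands upright in the blue ring. Its orange top is at about (304.5, 150) in the side view, against a predicted (303.7, 149.6), and the gripper is clear of it.

```bash
python3 -c "
from bench import ctrl
print(ctrl.hand_in())"
```

```text
the job is handed in; nothing more can be done
None
```

The filter tube is seated in the blue-ringed socket on its cushioned stop, about 36 mm down. I pressed it with about 17.5 N (roughly 2.7 mm of cushion, estimated from the force), then released it, backed the gripper clear and handed the job in; no verdict was returned.

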